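Show where the stray vial belongs

ROBOT

A 7-joint arm with a two-finger parallel gripper is mounted at the origin on a cart in front of the work surface, level with it; the furniture and walls round the work are solid. World frame = base frame: x ahead of the robot, y to its left, z up, the work surface at z = 0. Lengths are in mm, angles in rad, forces in N, time in s.
With the tool pointing down it reaches from about 400 to 850 mm from the base axis. Payload 6.9 kg.
Tool frame: the origin (TCP) lies at the very end of the fingers, on their centre line; the grasp point (between the pads) lies 19 mm behind it; z points along the fingers, y is the line along which they close (so a half turn about z gives the same grasp; the last joint's range is limited). The gripper opens to 85 mm and grips with 20 to 120 N. Pads are 22 mm wide; open, the fingers measure 114 mm over their backs; the gripper's body (76 mm by 85 mm) begins 54 mm behind the grasp point. The pads swing forward as they close: fully open they stand 13 mm farther back than shut.
Start: joints at [-1.02, 0.507, -0.238, 1.5, 0.126, 1.149, -0.155], TCP at [268.939, 564.166, 231.275] pointing down, gripper open.
Joint ranges: [-3.08, 3.08], [-0.24, 2.05], [-1.43, 1.35], [0, 2.5], [-1.52, 4.66], [0.17, 1.96], [-2.89, 2.89]. Speed limits (rad/s): [2.39, 2.39, 3.14, 3.14, 3.14, 3.14, 3.14].

INTERFACE

Orientations are given as a rotation vector (axis times angle).
In Python, from workcell import robot gives the robot as it stands. Calls block until the motion is done:
- robot.move_pose(position, orientation): joint-space move of the TCP to a pose.
- robot.move_linear(position, attitude=None, max_speed=150, stop_force=None): straight line of the TCP; attitude=None keeps the orientation; max_speed is the mean speed in mm/s. With stop_force (N) it stops when the force on the tool has changed by that much, and returns True; else False.
- robot.move_joints(angles): joint-space move.
- robot.command_gripper(opening, grip_force=None): opening from 0.0 (shut) to 1.0 (fully open); grip_force is the grip in N (None keeps the last); returns when the fingers have stopped.
- robot.dwell(seconds).
- robot.solve_ik(position, orientation): joint angles nearest the present ones, or None.
- robot.observe(): the state.
- robot.camera(name): name is "scene" or "top" or "wrist"; returns a dict with "img" (420x560x3 uint8, red, green, blue), "camera_matrix" (3x3 intrinsics, pixels), "R" (3x3) and "t" (3): a world point X has camera coordinates R X + t. Camera axes: x right, y down, z forward; pixel columns grow to the right and rows downward; lengths in mm; the calibration is good to about 2 mm. A picture is of the moment at which its call begins. There is no depth.
A pose or a line that the arm cannot do raises robot.Unreachable and nothing moves.
- robot.hand_in(): hands the job in; it is judged then, once.
The state is a dict: "time": time; "joint_pos": joint angles; "joint_vel": joint speeds; "joint_efforts": joint torques, N m; "position": TCP position; "ee_rot": TCP orientation; "wrist_force": force on the tool from outside, world axes, zero at the start; "wrist_torque": the same for the moment, N m; "grip_width": opening from 0.0 (shut) to 1.0 (fully open); "grasp_force": force on a finger pad.
Only numpy, scipy, OpenCV 4.12 (cv2) and the standard library are available. Lean on these libraries where they do the work, as an engineer would, in place of code of your own. Each camera call takes 0.05 s, during which the arm holds its last target. There are 200 camera calls.

TASK

Show a colleague where the stray specimen vial belongs, by pointing only: bring the fingertips straight above the cap of the one vial that stands by itself on the table and hold still there for two seconds, then go straight above the one empty hole in the near, single-row rack of five, hold still there for two seconds and finish still pointing at it. Each time the fingertips should be close above, no more than about 5 cm from what they point at; touch and move nothing on the table.

Things in the scene. Friction and masses are not known exactly. Their poses are not given: they have to be found in the camera images.
- stray_vial: The stray: a closed glass specimen vial with a round push cap, 18 mm across, 55 mm tall, standing upright by itself on the table, right of the rack and not in any rack, with two bottles standing near it. Loose. Origin: centre of its underside, z up.
- stray_cap (a point): Centre of the top of the stray vial's cap, 55 mm above the table: the first thing to point at.
- rack: Small grey plastic rack with black end cheeks, fixed on the table near the robot, 50 x 250 x 40 mm, with a single row of five round holes (21 mm wide, 33 mm deep, 46 mm apart) along its own y axis; four hold vials, one is empty, and which one differs. (A wooden two-row rack far back on the table is not meant.) Origin: centre of its underside, under the middle hole.
- empty_hole (a point): Centre of the mouth of the empty hole, level with the rack's top, 40 mm above the table; the caps of the vials in the other holes reach 20 mm higher. Second and last thing to point at.
- racked_vial_1: One of four closed glass specimen vials standing upright in the small rack, 18 mm across, 55 mm tall, its cap 20 mm above the rack's top; loose. Origin: centre of its underside, z up.
- racked_vial_2: One of four closed glass specimen vials standing upright in the small rack, 18 mm across, 55 mm tall, its cap 20 mm above the rack's top; loose. Origin: centre of its underside, z up.
- racked_vial_3: One of four closed glass specimen vials standing upright in the small rack, 18 mm across, 55 mm tall, its cap 20 mm above the rack's top; loose. Origin: centre of its underside, z up.
- racked_vial_4: One of four closed glass specimen vials standing upright in the small rack, 18 mm across, 55 mm tall, its cap 20 mm above the rack's top; loose. Origin: centre of its underside, z up.
- amber_bottle: Bystander: amber glass dropper bottle with a rubber bulb, 33 mm across, 95 mm tall, upright on the table near the stray vial; loose. Origin: centre of its underside.
- needle_bottle: Bystander: small white squeeze bottle with an upright steel needle tip, 26 mm body, 71 mm tall, upright on the table near the stray vial; loose. Origin: on its underside, within 11 mm of the body's axis.
There are look-alikes about, which are no part of the job. Leave any orange or pink look-alike of the stray_vial alone.

How it is judged (in metres and radians):
On the way, in this order (a step that is already met when the one before it is completed fails the run):
1. point at the stray vial: fingertips close above its cap for 1.5 s (horizontal distance between the grasp point and stray_cap below 0.018 m and z of the grasp point in the frame of stray_cap between 0.015 and 0.095 m), for 1.5 s.
2. point at the empty hole: fingertips close above it for 1.5 s (horizontal distance between the grasp point and empty_hole below 0.018 m and z of the grasp point in the frame of empty_hole between 0.015 and 0.095 m), for 1.5 s.
At the end, for the whole second after the job is handed in: The gripper still points at the empty hole: the grasp point between the fingertips is within 18 mm of the hole's centre seen from above and between 15 and 95 mm above its mouth (the fingertips reach about 19 mm lower); all five vials and both bottles stand upright within 10 mm of where they stood (all of step 2 and distance of each of racked_vial_1, racked_vial_2, racked_vial_3, racked_vial_4, stray_vial, amber_bottle, needle_bottle from where it was at the start of the episode below 0.01 m and angle between each of racked_vial_1, racked_vial_2, racked_vial_3, racked_vial_4, stray_vial, amber_bottle, needle_bottle's own z axis and vertical below 0.15 rad); the robot touches nothing.
It fails at once if the robot touches something (contact force between any of the fingers, the arm and anything else above 0.5 N).
It fails at once if a vial or bottle is moved, lifted or tipped (not (distance of each of racked_vial_1, racked_vial_2, racked_vial_3, racked_vial_4, stray_vial, amber_bottle, needle_bottle from where it was at the start of the episode below 0.01 m and angle between each of racked_vial_1, racked_vial_2, racked_vial_3, racked_vial_4, stray_vial, amber_bottle, needle_bottle's own z axis and vertical below 0.15 rad)).
It also fails if it takes over 40 s, if anything falls off the work surface, if the arm or the gripper's body presses on something with over 40 N, if the wrist force passes 120 N, or if a joint passes its speed limit or range.

## Working session

There is one attempt and no reset: what is moved stays moved. The work goes in short steps, each a Python script; the robot and the scene stay as the last script left them, time stands still between calls to the robot, and variables do not carry over. Pictures are saved under pics/ and viewed, at most 10 in all, crops included, and the job is handed in when it is done.

```bash
mkdir -p pics
cat > h.py <<'E'
import numpy as np, cv2, pickle
def ray(c,u,v,z):
    K,R,t=[np.array(c[k],float) for k in("camera_matrix","R","t")]
    t=t.ravel(); o=-R.T@t; d=R.T@np.linalg.solve(K,[u,v,1]); return o+d*(z-o[2])/d[2]
def proj(c,X):
    p=np.array(c["camera_matrix"])@(np.array(c["R"])@np.array(X,float)+np.array(c["t"]).ravel()); return p[:2]/p[2]
E
python3 - <<'E'
from workcell import robot
import cv2,pickle
for n in("top","scene"):
    c=robot.camera(n); pickle.dump(c,open(n+'.pkl','wb')); cv2.imwrite(f'pics/{n}.png',c["img"][:,:,::-1])
s=robot.observe();print(s["position"],s["ee_rot"],s["time"])
E
```

```text
[268.78690695 563.75036233 230.53730694] [-6.92766571e-01 -3.06394903e+00  2.45192714e-03] 0.1
```

View pics/top.png

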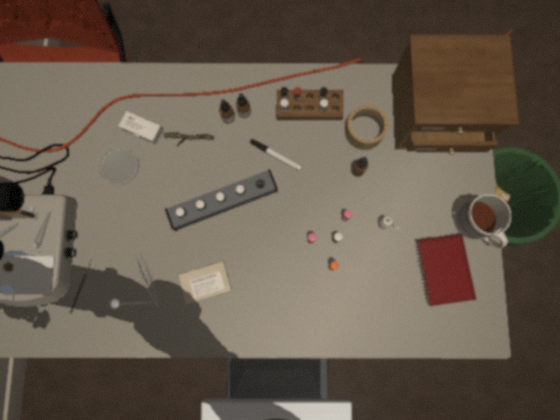

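View pics/scene.png

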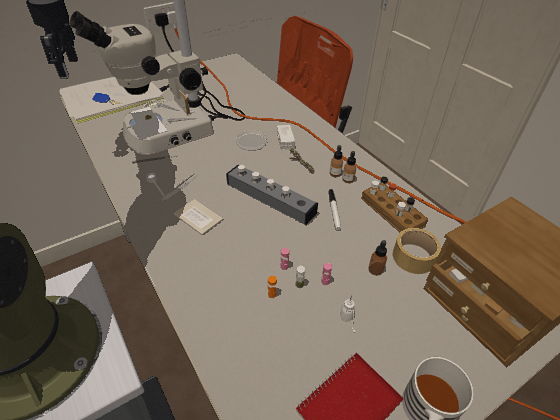

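The top view shows the stray's white cap at about (338,237), with orange and pink look-alikes around it. The rack's vials are at (180,212), (200,204), (220,197) and (240,189), and its dark hole is at about (260,184). I'll enlarge both areas.

Run:
```python
import cv2,pickle,numpy as np
from h import *
c=pickle.load(open('top.pkl','rb'));im=c["img"][:,:,::-1]
a=cv2.resize(im[160:280,160:410],None,fx=3.2,fy=3.2,interpolation=cv2.INTER_CUBIC)
cv2.imwrite('pics/crop.png',np.clip(a*1.6,0,255).astype('uint8'))
for n,u,v,z in(("stray",338,237,55),("hole",260,184,40),("v1",180,212,60),("v2",200,204,60),("v3",220,197,60),("v4",240,189,60),("amber",361,164,80),("needle",387,221,50),("pk",347,214,55),("pk",312,237,55),("or",333,264,55)):
    print(n,ray(c,u,v,z).round(1))
print("scene check",proj(pickle.load(open('scene.pkl','rb')),ray(c,338,237,55)),proj(pickle.load(open('scene.pkl','rb')),ray(c,260,184,40)))
```

```text
stray [ 494.4 -134.1   55. ]
hole [614.5  35.2  40. ]
v1 [546.8 205.6  60. ]
v2 [564.5 163.3  60. ]
v3 [580.1 120.6  60. ]
v4 [598.1  77.6  60. ]
amber [ 649.6 -183.5   80. ]
needle [ 530.4 -242.    50. ]
pk [ 544.6 -154.6   55. ]
pk [494.2 -78.3  55. ]
or [ 436.7 -122.2   55. ]
scene check [300.15079972 269.36092221] [300.85840133 203.18062236]
```

View pics/crop.png

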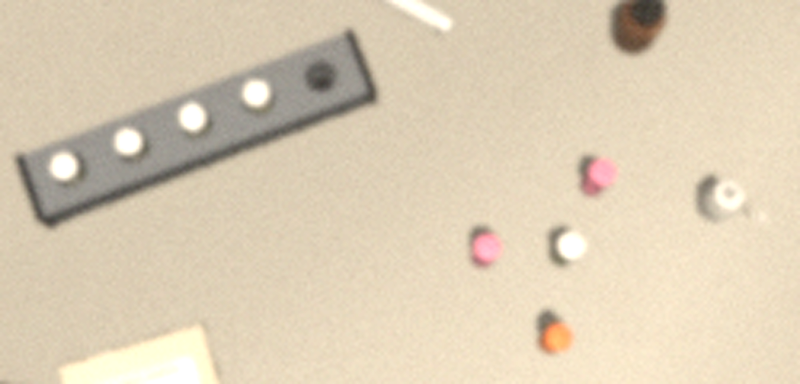

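The crop puts the stray's cap at (338.7,236.6) and the empty hole at (260,183.8), and the scene camera agrees with both. I'll shut the fingers, back away from the microscope along −y, and hover above the stray.

Run:
```python
from workcell import robot
import cv2,pickle
from h import *
c=pickle.load(open('top.pkl','rb'));S=ray(c,338.7,236.6,55);print(S,ray(c,260,183.8,40))
robot.command_gripper(0.0)
robot.move_linear([275,380,231],max_speed=200)
robot.move_linear([420,150,231],max_speed=200)
robot.move_linear([S[0],S[1],200],max_speed=200)
s=robot.observe();print(s["position"],s["time"],s["joint_pos"])
for n in("wrist","top"):
    w=robot.camera(n);pickle.dump(w,open(n+'2.pkl','wb'));cv2.imwrite(f'pics/{n}2.png',w["img"][:,:,::-1])
w=pickle.load(open('wrist2.pkl','rb'));print(proj(w,S),proj(w,s["position"]))
```

```text
[ 495.27715423 -135.58641722   55.        ] [614.90994718  35.18771377  40.        ]
[ 495.26611671 -134.41013487  200.11443691] 5.0833 [ 0.18369584  0.36164356  0.04738236  1.84098647 -0.02140353  0.93949875
  1.36820679]
[275.20164156 196.8249931 ] [277.01588933 275.79845589]
```

View pics/wrist2.png

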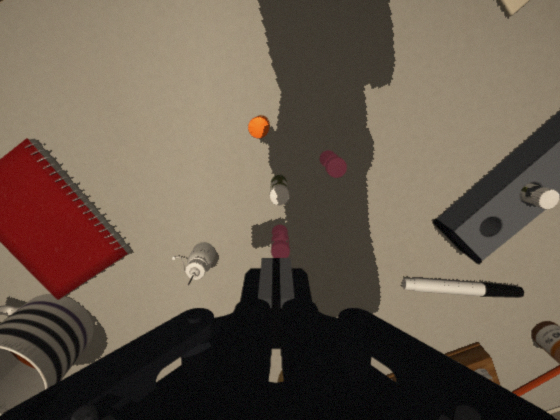

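The wrist view shows the stray's white cap at about (279,197), 4 px from the prediction (275,197). The empty hole is at about (491,227). I'll average the two cameras, then point at each target.

Run:
```python
from workcell import robot
import cv2,pickle
from h import *
c=pickle.load(open('top.pkl','rb'));w=pickle.load(open('wrist2.pkl','rb'))
S1,S2=ray(c,338.7,236.6,55),ray(w,279,197,55)
H1,H2=ray(c,260,183.8,40),ray(w,491,227,40)
print(S1,S2,H1,H2)
S=(S1+S2)/2;H=(H1+H2)/2
robot.move_linear([S[0],S[1],85],max_speed=100)
robot.dwell(2.3)
s=robot.observe();print(s["position"],s["time"])
robot.move_linear([S[0],S[1],150],max_speed=120)
robot.move_linear([H[0],H[1],150],max_speed=150)
s=robot.observe();print(s["position"],s["time"],s["wrist_force"])
w=robot.camera("wrist");pickle.dump(w,open('w3.pkl','wb'));cv2.imwrite('pics/w3.png',w["img"][:,:,::-1]);print(proj(w,H))
```

```text
[ 495.27715423 -135.58641722   55.        ] [ 496.87734848 -132.58967965   55.        ] [614.90994718  35.18771377  40.        ] [615.70943644  38.25819047  40.        ]
[ 496.10339027 -134.09416758   85.00238498] 8.7833
[614.95600613  35.51776715 150.09996939] 11.0167 [-1.2128945  -0.01531743 -0.43127471]
[278.1147961 207.5908069]
```

View pics/w3.png

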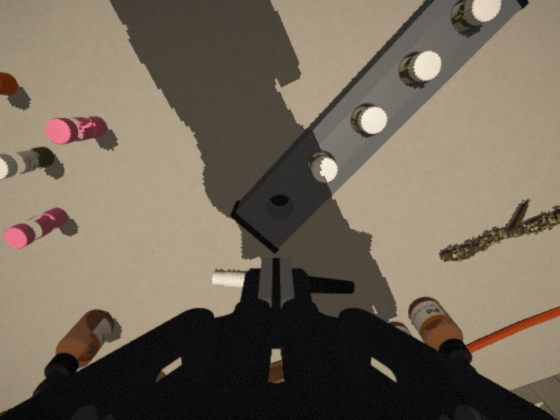

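The wrist view shows the empty hole at (280,206), within 2 px of the prediction, and the vials are all upright. I'll descend, hold and hand in.

Run:
```python
from workcell import robot
from h import *
w=pickle.load(open('w3.pkl','rb'));H=ray(w,280,206,40);print(H)
x,y=(H[0]+615.3)/2,(H[1]+36.7)/2
robot.move_linear([x,y,80],max_speed=80)
robot.dwell(2.5)
s=robot.observe();print(s["position"],s["time"])
print(robot.hand_in())
```

```text
[614.76224416  38.6350188   40.        ]
[615.0329557   37.67984804  80.01067834] 14.5917
the job is handed in; nothing more can be done
None
```

I pointed at the stray vial's cap for 2.3 s, then at the rack's empty hole for 2.5 s, and handed in at about 15 s with the fingertips still 40 mm above the hole. I took no camera check after the final descent, and `hand_in()` gave no verdict.

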